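Stow the igniter in the push-latch safety case

ROBOT

A 7-joint arm with a two-finger parallel gripper is mounted at the origin on the work surface. World frame = base frame: x ahead of the robot, y to its left, z up, the work surface at z = 0. Lengths are in m, angles in degrees, forces in N, time in s.
With the tool pointing down it reaches from about 0.4 to 0.9 m from the base axis. Payload 5.5 kg.
Tool frame: the origin (TCP) lies at the very end of the fingers, on their centre line; the grasp point (between the pads) lies 19 mm behind it; z points along the fingers, y is the direction in which the jaws open and shut (so a half turn about z gives the same grasp; the last joint's range is limited). The gripper opens to 92 mm and grips with 3 to 60 N. Pads are 19 mm wide; open, the fingers measure 130 mm over their backs; the gripper's body (75 mm by 190 mm) begins 47 mm behind the grasp point.
Start: joints at [87.388, 28.699, -24.465, 88.831, 12.651, 65.22, -12.049], TCP at [0.198, -0.619, 0.197] pointing down, gripper open.
Joint ranges: [-164.97, 164.97], [-17.58, 116.51], [-87.97, 89.64], [11.32, 138.91], [-80.73, 260.73], [10.89, 115.49], [-147.41, 147.41]. Speed limits (degrees/s): [147.25, 147.25, 180, 180, 180, 180, 180].

INTERFACE

Orientations are given as [roll, pitch, yaw] about the fixed x, y, z axes, in that order (R = Rz(yaw) Ry(pitch) Rx(roll)).
In Python, from rig import manip, get_image, close_job gives the robot as it stands.
- The arm moves only by the tool jog_arm, never from a script. Its arguments are lists of equal length, an entry for each row: "translation": the shift along the tool's x, y, z in m, a list of three; "rot": the turn, a rotation vector about the tool's x, y, z in rad, a list of three. In form: {"translation": [[dx, dy, dz], ...], "rot": [[ax, ay, az], ...]}. A call has 1 to 5 rows; each row shifts and turns the commanded pose from where the row before left it, along the tool's axes as they then stand; what a row does not reach is not made up. A row lasts 1/12 s, in which the tool goes at most 41.7 mm and 7.16 degrees, less where a joint would pass 70% of its speed; a pose out of reach is approached as far as the arm can. A call is refused whole if a number of a shift passes 0.0417 or a number of a turn 0.125, either way. A call with a gripper value outside its range is refused whole. "hand" is the finger opening in m, from 0 to 0.0918, set as the call begins (left out, the last holds). The fingers move at their own pace and stop on an object; "force" is the grip in N (left out, the last holds). Time passes only in rows, so rows that do not move let the fingers close. It gives the time, the measured TCP pose, the force and the opening at its end, in the units of the state.
- manip.get_obs(): the state, without advancing time (a new reading comes with each control period).
- get_image(name): name is "scene" or "side" or "wrist"; returns a dict with "color" (400x640x3 uint8, red, green, blue), "mtx" (3x3 intrinsics, pixels), "R" (3x3) and "t" (3): a world point X has camera coordinates R X + t. Camera axes: x right, y down, z forward; pixel columns grow to the right and rows downward; lengths in m; the calibration is good to about 2 mm. The wrist camera is an equidistant fisheye: a pixel r from the principal point sees the ray r / f radians off the axis. A picture is of the moment at which its call begins. There is no depth.
- close_job(): hands the job in, once; it reports no verdict.
The state is a dict: "time": time; "joint_positions": joint angles; "qvel": joint speeds; "joint_efforts": joint torques, N m; "tool_pos": TCP position; "ee_rot": TCP orientation; "wrist_force": force on the tool from outside, world axes, zero at the start; "moment": the same for the moment, N m; "grip_width": finger opening in m.
Only numpy, scipy, OpenCV 4.12 (cv2) and the standard library are available. Lean on these libraries where they do the work, as an engineer would, in place of code of your own. Each camera call takes 0.05 s, during which the arm holds its last target. There are 200 camera calls.

TASK

Put the spark igniter away in the grey safety case: press the shut lid down near its front edge so that its push latch lets go and the lid springs wide open, lay the igniter inside and let go of it, then push the lid shut and press it home until the latch holds it down by itself. Never push on the case or its lid harder than 20 N, and leave the bottles and the jar where they stand.

Things in the scene. Friction and masses are not known exactly. Their poses are not given: they have to be found in the camera images.
- case: open-topped grey steel case bolted to the bench, 130 mm (its x) by 220 (its y) by 70 high, walls and floor 4 thick. Origin: centre of its underside, on the bench; x points from its front (robot side) to the hinge side, z up. Lid hinge: x = +65, z = 80 mm, along y. The black catch of the latch fills the inner front right corner (x -60 to -42, y -101 to -66, about up to the rim)
- lid (a joint): lid angle, rad, growing as its front edge rises. Flat grey plate, 130 mm from hinge to front edge, 220 wide, 6 thick; at 0 its underside is level with the hinge axis. A spring drives it open to 1.5 (nearly upright) in about 2 s; unlatched, 5 to 6 N at the front edge hold it shut, 2 N near open. Latched it rests at 0 to 0.04; that and the stop below it differ each time
- press_pad (a point): bright steel disc, 26 mm across, on the lid over the latch: 116 mm from the hinge, 85 mm to -y; point on the lid's upper face, z normal to it. Pressing anywhere along the front edge works too. To release: press the latched lid 5 to 9 mm further down (6 to 8 N) to a firm stop, let go; too short a press changes nothing. At the stop force climbs steeply: press at 10 mm/s, stop at 12 to 14 N
- lid_edge (a point): point on the lid's upper face, mid-width, 120 mm from the hinge (10 mm from the front edge), moving with the lid; z normal to it. To relatch: push the open lid all the way down, past a stiff spot at 0.03 to 0.1 rad (8 to 9 N), to the firm stop (about -0.02 to -0.07 rad), let go: it rises a few mm and stays. One press too many releases it again
- igniter_mid (a point): centre of the igniter's handle, half-way up: a black box 60 mm long (its x), 22 wide (its y), 24 high, with a 12 mm thick steel nozzle sticking out 20 mm at +x; about 90 g, lying flat. To stay clear of the upright lid with a wide gripper, grip it across its width and lower it with its length along the case's x
- igniter: the same igniter; origin under the middle of its whole length, 10 mm in +x from the centre of the handle, on its underside
- dropper: small amber dropper bottle, 40 mm across, 85 mm high, a bystander; origin under its centre
- flask: amber bottle, 52 mm across, 110 mm high, a bystander; origin under its centre
- jar: white jar with a red cap, 60 mm across, 60 mm high, a bystander; origin under its centre
Mind the look-alikes: they are no part of the job. What is shaped like the igniter but blue or pink is not meant.

How it is judged (in metres and radians):
On the way, in this order (a step that is already met when the one before it is completed fails the run):
1. the lid, pressed and let go, has sprung open (over 1.3 rad) with the igniter still outside (value of joint lid above 1.3 rad and horizontal distance between igniter_mid and case above 0.13 m), for 0.2 s.
2. the igniter lies in the open case, let go (value of joint lid above 0.8 rad and x of igniter_mid in the frame of case between -0.06 and 0.06 m and y of igniter_mid in the frame of case between -0.105 and 0.105 m and z of igniter_mid in the frame of case below 0.045 m and contact force between the fingers and igniter below 0.1 N and linear speed of igniter below 0.03 m/s), for 0.2 s.
At the end, for the whole second after the job is handed in: The lid is held down by its latch alone (between -0.02 and 0.06 rad, nothing of the robot touching case or lid) and the igniter rests inside the case, its handle's centre within the walls and less than 45 mm above the case's underside (value of joint lid between -0.02 and 0.06 rad and contact force between each of the fingers, the arm and case below 0.1 N and x of igniter_mid in the frame of case between -0.06 and 0.06 m and y of igniter_mid in the frame of case between -0.105 and 0.105 m and z of igniter_mid in the frame of case below 0.045 m and linear speed of igniter below 0.02 m/s).
It fails at once if the robot pushes on the case or its lid with more than 20 N (contact force between any of the fingers, the arm and case above 20 N).
It fails at once if a bottle or the jar is moved by more than 20 mm (distance of any of dropper, flask, jar from where it was at the start of the episode above 0.02 m).
It also fails if it takes over 72 s, if anything falls off the work surface, if the arm or the gripper's body presses on something with over 40 N, if the wrist force passes 120 N, or if a joint passes its speed limit or range.

## Working session

There is one attempt and no reset: what is moved stays moved. The work goes in short steps, Python scripts to look and compute and a tool call to move; the robot and the scene stay as the last step left them, time stands still between calls to the robot, and variables do not carry over. Pictures are saved under pics/ and viewed, about 8 in all and at most 12, crops included, and the job is handed in when it is done.

Besides the shell and the picture viewer there is one more tool, called as name(argument=value, ...) on one line, values as JSON. jog_arm: Moves the arm, as the interface text tells. Its arguments: {"type":"object","properties":{"translation":{"type":"array","items":{"type":"array","items":{"type":"number"}}},"rot":{"type":"array","items":{"type":"array","items":{"type":"number"}}},"hand":{"type":"number"},"force":{"type":"number"}},"required":["translation","rot"]}

```bash
mkdir -p pics; ls
cat > h.py <<'E'
import numpy as np, cv2
from rig import manip, get_image, close_job
from scipy.spatial.transform import Rotation as Ro
def snap(n,f):
    d=get_image(n); cv2.imwrite(f'pics/{f}.png',d['color'][:,:,::-1]); np.savez(f'pics/{f}.npz',**{k:d[k] for k in('mtx','R','t')},color=d['color']); return d
def ray(f,u,v,z):
    d=np.load(f'pics/{f}.npz'); K,R,t=d['mtx'],d['R'],np.array(d['t']).ravel()
    r=np.linalg.inv(K)@[u,v,1]
    if 'wrist' in f:
        th=np.hypot(r[0],r[1]); s=np.sin(th)/th if th>0 else 1; r=np.array([r[0]*s,r[1]*s,np.cos(th)])
    c=-R.T@t; w=R.T@r; return c+w*(z-c[2])/w[2]
def proj(f,X):
    d=np.load(f'pics/{f}.npz'); p=d['R']@np.array(X)+np.array(d['t']).ravel(); q=d['mtx']@p; return q[:2]/q[2]
def st():
    o=manip.get_obs(); print({k:np.round(o[k],4).tolist() for k in('time','tool_pos','ee_rot','wrist_force','grip_width','joint_positions')}); return o
E
python3 - <<'E'
from h import *
st()
a=snap('scene','scene0');b=snap('side','side0')
for x in(a,b): print(-x['R'].T@np.ravel(x['t']))
cv2.imwrite('pics/both0.png',cv2.resize(np.vstack([a['color'],b['color']])[:,:,::-1],None,fx=.75,fy=.75))
E
```

```text
pics
{'time': 0.0, 'tool_pos': [0.1973, -0.6186, 0.1957], 'ee_rot': [-179.8896, -0.0033, 17.6945], 'wrist_force': [-0.2361, 0.0358, -0.9323], 'grip_width': 0.0918, 'joint_positions': [87.3873, 28.7542, -24.4515, 88.8909, 12.651, 65.2185, -12.0492]}
[ 1.11540773 -0.15738261  0.90978221]
[ 0.18932953 -0.57751098  0.86264372]
```

View pics/scene0.png

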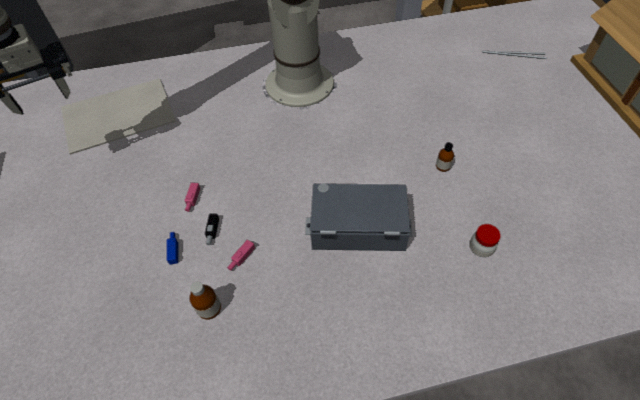

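View pics/side0.png

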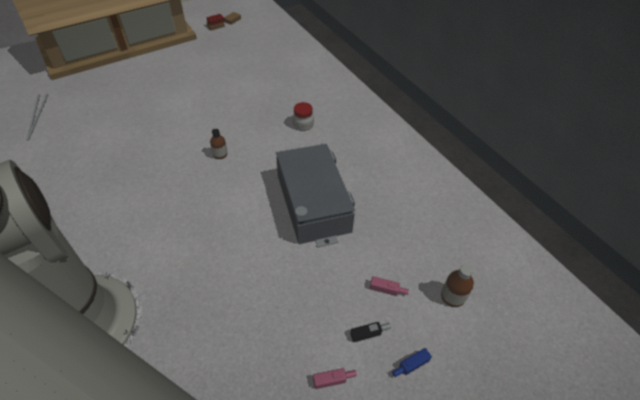

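The scene view shows the black igniter at (212,228), with a blue one at (172,248) and two pink ones at (192,196) and (241,255). The case is at about (360,215) with its press pad at (323,188). The black one fits the description, and I'll confirm it in an enlarged crop.

Run:
```python
from h import *
a=np.load('pics/scene0.npz')['color'];b=np.load('pics/side0.npz')['color']
def crop(im,x,y,w,h,s): return cv2.resize(im[y:y+h,x:x+w],None,fx=s,fy=s,interpolation=cv2.INTER_CUBIC)
A=crop(a,190,205,50,50,6);B=crop(b,340,310,60,50,6)
C=crop(a,300,175,120,80,3);D=crop(b,270,140,100,110,3)
im=np.zeros((640,760,3),np.uint8)
im[:300,:300]=A; im[:300,310:670]=B; im[305:545,:360]=C; im[305:635,370:670]=D
cv2.imwrite('pics/crop0.png',np.ascontiguousarray(im[:600+40,:,::-1])[:600])
```

```text
(no output)
```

View pics/crop0.png

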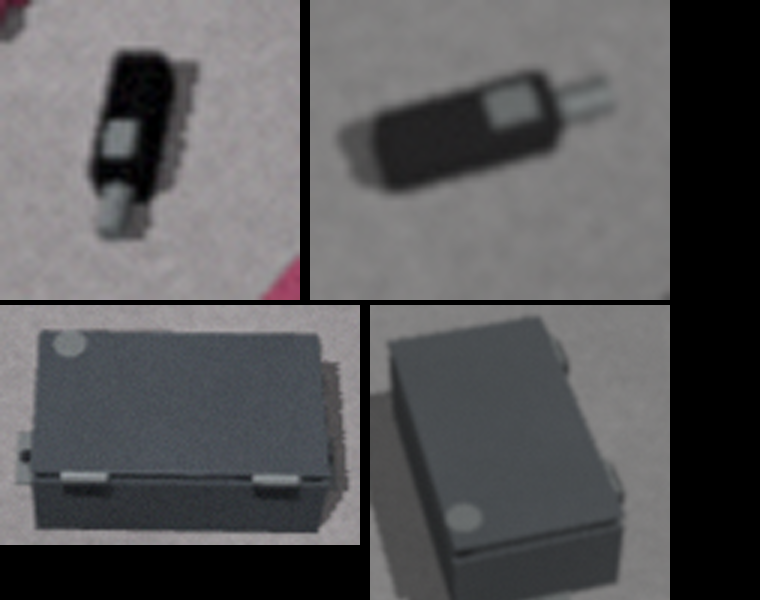

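The crop confirms it: black handle, steel nozzle, with the nozzle pointing away from the robot. The pad is at the front -y corner of the lid. Next I'll compute the poses.

Run:
```python
from h import *
c=lambda x,y:(300+x/3,175+(y-305)/3); d=lambda x,y:(270+(x-370)/3,140+(y-305)/3)
A=lambda x,y:(190+x/6,205+y/6); B=lambda x,y:(340+(x-310)/6,310+y/6)
p=lambda f,q,z:np.round(ray(f,*q,z),4)
for n,u,v in(('F-R pad corner',(40,331),(455,548)),('F-L',(320,334),(390,343)),('H-L',(328,476),(540,318)),('H-R',(34,472),(620,515)),('pad',(70,344),(463,517))):
    print(n,p('scene0',c(*u),.087),p('side0',d(*v),.087))
print('ign',p('scene0',A(133,123),.014),p('side0',B(465,130),.014))
print('nozzletip',p('scene0',A(120,232),.012),p('side0',B(608,95),.012))
print('rear',p('scene0',A(140,55),.022),p('side0',B(385,150),.014))
for n,u,v in(('flask',(207,315),(455,302)),('dropper',(444,168),(220,156)),('jar',(484,252),(304,127))):print(n,p('scene0',u,0.0),p('side0',v,0.0))
```

```text
F-R pad corner [ 0.4688 -0.0575  0.087 ] [ 0.4704 -0.0588  0.087 ]
F-L [0.5266 0.1544 0.087 ] [0.5278 0.1485 0.087 ]
H-L [0.6522 0.1164 0.087 ] [0.6481 0.1124 0.087 ]
H-R [ 0.5959 -0.0899  0.087 ] [ 0.5887 -0.0933  0.087 ]
pad [ 0.4873 -0.0376  0.087 ] [ 0.4893 -0.0372  0.087 ]
ign [ 0.4761 -0.3127  0.014 ] [ 0.4764 -0.3135  0.014 ]
nozzletip [ 0.5247 -0.3223  0.012 ] [ 0.5248 -0.327   0.012 ]
rear [ 0.4493 -0.3057  0.022 ] [ 0.45   -0.3059  0.014 ]
flask [ 0.6947 -0.3455  0.    ] [ 0.6791 -0.3507  0.    ]
dropper [0.4356 0.3024 0.    ] [0.4291 0.2947 0.    ]
jar [0.6983 0.2952 0.    ] [ 0.6815  0.2829 -0.    ]
```

jog_arm(translation=[[0,0,0],[0,0,0],[0,0,0],[0,0,0],[0,0,0]], rot=[[0,0,0.115],[0,0,0.115],[0,0,0.115],[0,0,0.115],[0,0,0.115]], hand=0, force=20)

```text
time: 0.52
tool_pos: [0.1974, -0.6188, 0.1961]
ee_rot: [-179.9, 0.0, -15.6]
wrist_force: [-0.1, -0.6, 1.0]
grip_width: 0.0629
```

jog_arm(translation=[[0.007,-0.035,0],[0.007,-0.035,0],[0.007,-0.035,0],[0.007,-0.035,0],[0.007,-0.035,0]], rot=[[0,0,0],[0,0,0],[0,0,0],[0,0,0],[0,0,0]])

```text
time: 0.93
tool_pos: [0.2777, -0.4577, 0.1963]
ee_rot: [-180.0, 0.0, -15.3]
wrist_force: [1.1, 0.1, 0.3]
grip_width: 0.0298
```

jog_arm(translation=[[0.007,-0.035,0],[0.007,-0.035,0],[0.007,-0.035,0],[0.007,-0.035,0],[0.007,-0.035,0]], rot=[[0,0,0],[0,0,0],[0,0,0],[0,0,0],[0,0,0]])

```text
time: 1.35
tool_pos: [0.3573, -0.2982, 0.1965]
ee_rot: [180.0, 0.0, -15.3]
wrist_force: [0.1, -0.8, -0.9]
grip_width: 0.0006
```

jog_arm(translation=[[0.007,-0.035,0],[0.007,-0.035,0],[0.007,-0.035,0],[0.007,-0.035,0],[0.007,-0.035,0]], rot=[[0,0,0],[0,0,0],[0,0,0],[0,0,0],[0,0,0]])

```text
time: 1.77
tool_pos: [0.4371, -0.1387, 0.1967]
ee_rot: [180.0, 0.0, -15.3]
wrist_force: [0.3, -0.5, 0.1]
grip_width: 0.0006
```

jog_arm(translation=[[0.0055,-0.028,0.02],[0.0055,-0.028,0.02],[0.0055,-0.028,0.02],[0.0055,-0.028,0.02],[0,0,0.01]], rot=[[0,0,0],[0,0,0],[0,0,0],[0,0,0],[0,0,0]])

```text
time: 2.18
tool_pos: [0.4886, -0.0314, 0.1051]
ee_rot: [-179.8, 0.1, -14.8]
wrist_force: [0.8, 0.4, 0.3]
grip_width: 0.0008
```

jog_arm(translation=[[0,0,0.003],[0,0,0.003],[0,0,0.002],[0,0,0],[0,0,0]], rot=[[0,0,0],[0,0,0],[0,0,0],[0,0,0],[0,0,0]])

```text
time: 2.6
tool_pos: [0.4879, -0.0395, 0.0994]
ee_rot: [180.0, -0.1, -15.4]
wrist_force: [-0.4, 0.3, -0.2]
grip_width: 0.0003
```

Run:
```python
from h import *
st(); a=snap('scene','scene1')['color'];b=snap('side','side1')['color']
cr=lambda i,x,y,w,h,s:cv2.resize(i[y:y+h,x:x+w],(w*s,h*s),interpolation=cv2.INTER_CUBIC)
cv2.imwrite('pics/press.png',np.hstack([cr(a,290,140,120,120,3),cr(b,250,140,120,120,3)])[:,:,::-1])
```

```text
{'time': 2.6, 'tool_pos': [0.4879, -0.0395, 0.0994], 'ee_rot': [179.9673, -0.0695, -15.3732], 'wrist_force': [-0.3918, 0.2886, -0.2499], 'grip_width': 0.0003, 'joint_positions': [32.5673, 22.0957, -36.9285, 116.1553, 17.9998, 47.2426, -120.0854]}
```

View pics/press.png

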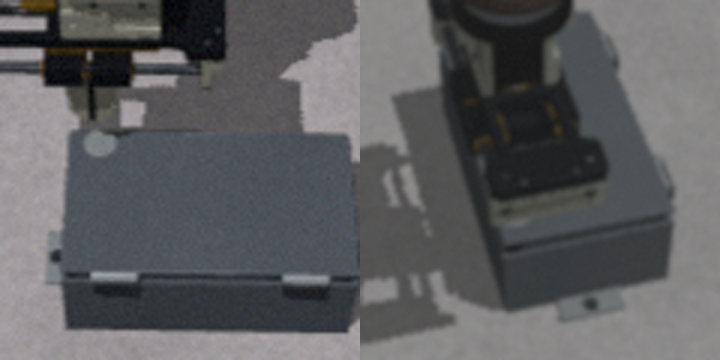

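The fingertips are just above and in front of the pad (scene crop about (95,120), pad at (100,143)), as expected for their height. Pressing now.

jog_arm(translation=[[0,0,0.0015],[0,0,0.0015],[0,0,0.0015],[0,0,0.001],[0,0,0.001]], rot=[[0,0,0],[0,0,0],[0,0,0],[0,0,0],[0,0,0]])

```text
time: 3.12
tool_pos: [0.4876, -0.0381, 0.0921]
ee_rot: [-180.0, 0.0, -15.2]
wrist_force: [0.7, 0.5, -0.3]
grip_width: 0.0002
```

jog_arm(translation=[[0,0,0.0008],[0,0,0.0008],[0,0,0.0008],[0,0,0.0008],[0,0,0.0008]], rot=[[0,0,0],[0,0,0],[0,0,0],[0,0,0],[0,0,0]])

```text
time: 3.53
tool_pos: [0.4877, -0.038, 0.0881]
ee_rot: [-180.0, -0.0, -15.2]
wrist_force: [-0.1, 0.0, -0.5]
grip_width: 0.0002
```

jog_arm(translation=[[0,0,0.0008],[0,0,0.0008],[0,0,0.0008]], rot=[[0,0,0],[0,0,0],[0,0,0]])

```text
time: 3.78
tool_pos: [0.4877, -0.0381, 0.0857]
ee_rot: [-180.0, -0.0, -15.3]
wrist_force: [0.8, -0.1, -0.1]
grip_width: 0.0005
```

jog_arm(translation=[[0,0,0.0008],[0,0,0.0008],[0,0,0.0008]], rot=[[0,0,0],[0,0,0],[0,0,0]])

```text
time: 4.03
tool_pos: [0.4876, -0.0381, 0.0833]
ee_rot: [180.0, 0.0, -15.3]
wrist_force: [-0.0, -0.2, 0.8]
grip_width: 0.0003
```

jog_arm(translation=[[0,0,0.0008],[0,0,0.0008]], rot=[[0,0,0],[0,0,0]])

```text
time: 4.2
tool_pos: [0.4877, -0.0381, 0.0818]
ee_rot: [-180.0, -0.0, -15.2]
wrist_force: [-0.4, -0.5, -0.0]
grip_width: 0.0007
```

Run:
```python
from h import *
st(); a=snap('scene','scene2')['color'];b=snap('side','side2')['color']
print(proj('scene2',[.4877,-.0381,.0818]),proj('side2',[.4877,-.0381,.0818]))
cr=lambda i,x,y,w,h,s:cv2.resize(i[y:y+h,x:x+w],(w*s,h*s),interpolation=cv2.INTER_CUBIC)
cv2.imwrite('pics/press2.png',np.hstack([cr(a,295,150,60,70,6),cr(b,270,165,65,70,6)])[:,:,::-1])
```

```text
{'time': 4.2, 'tool_pos': [0.4877, -0.0381, 0.0818], 'ee_rot': [-179.9982, -0.0033, -15.2495], 'wrist_force': [-0.387, -0.5025, -0.0453], 'grip_width': 0.0007, 'joint_positions': [31.5723, 23.7441, -36.0808, 116.8248, 19.4905, 45.2905, -121.3624]}
[323.22565463 189.51470353] [300.59437372 212.7127257 ]
```

View pics/press2.png

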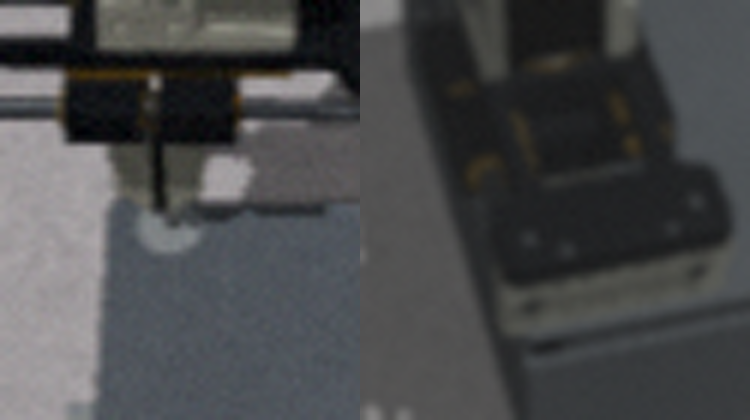

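Run:
```python
from h import *
ex=np.array([.9646,-.2639,0])
for z in(.0994,.0818,.087,.1):
  p=np.array([.4877,-.0381,z]); print(z,proj('scene2',p),proj('scene2',p+.0095*ex),proj('scene2',p-.0095*ex))
snap('wrist','wrist2')
```

```text
0.0994 [322.98525233 184.88453831] [322.8269698  188.12229407] [323.14184964 181.68125479]
0.0818 [323.22565463 189.51470353] [323.07082929 192.73240666] [323.37885403 186.33079195]
0.087 [323.15531552 188.15996727] [322.99948236 191.38360797] [323.30950553 184.97031743]
0.1 [322.97693894 184.72442184] [322.81853622 187.96285888] [323.13365437 181.52048056]
```

View pics/wrist2.png

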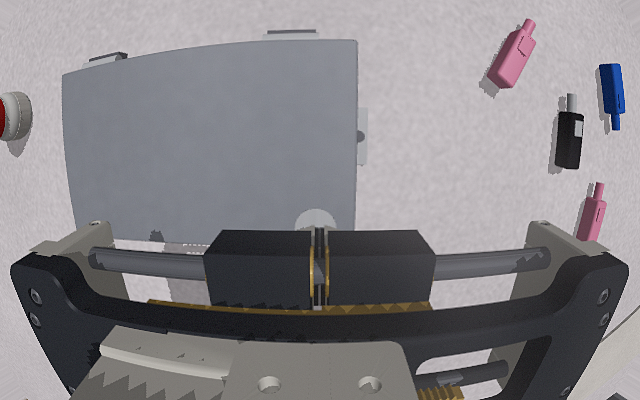

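Run:
```python
from h import *
p=np.array([.1973,-.6186,.1957]);y=np.radians(17.7);ty=np.array([np.sin(y),-np.cos(y),0]);
for z in (0,.01,.02,.03): print(z,[np.round(proj('scene0',p+s*.055*ty+[0,0,z]),1).tolist() for s in(-1,0,1)])
a=np.load('pics/scene0.npz')['color'][60:130,0:90]
b=np.load('pics/wrist2.npz');print(b['mtx'],-b['R'].T@b['t'].ravel())
w=b['color'][190:320,190:450]
cv2.imwrite('pics/c3.png',np.vstack([cv2.resize(a,(540,420),interpolation=2),cv2.resize(w,(540,180))])[:,:,::-1] if 0 else cv2.resize(a,(720,560),interpolation=2)[:,:,::-1])
```

```text
0 [[76.5, 105.2], [52.5, 113.7], [27.7, 122.6]]
0.01 [[74.5, 101.9], [50.2, 110.5], [25.2, 119.4]]
0.02 [[72.4, 98.6], [47.9, 107.3], [22.7, 116.1]]
0.03 [[70.3, 95.3], [45.6, 103.9], [20.1, 112.8]]
[[309.70691629   0.         319.07559614]
 [  0.         309.70691629 194.91547708]
 [  0.           0.           1.        ]] [ 0.55651618 -0.0569875   0.26728308]
```

View pics/c3.png

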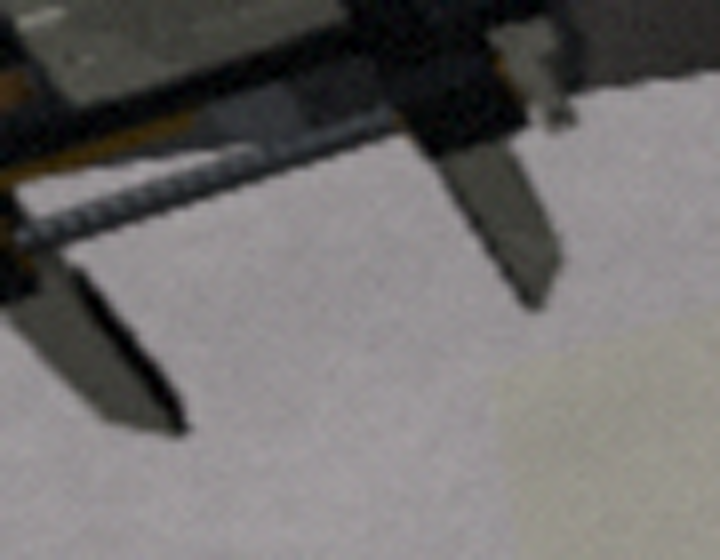

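Run:
```python
from h import *
from scipy.optimize import least_squares
d=np.load('pics/wrist2.npz');K,R,t=d['mtx'],d['R'],d['t'].ravel()
def pw(X,c):
    p=R@(np.array(X)-c); th=np.arctan2(np.hypot(p[0],p[1]),p[2]); s=th/np.hypot(p[0],p[1])
    return np.array([K[0,0]*p[0]*s+K[0,2],K[1,1]*p[1]*s+K[1,2]])
c0=-R.T@t
HR,HL=np.array([.5923,-.0916,.086]),np.array([.650,.1144,.086])
ig=np.array([.4763,-.313,.024])
pts=[(HR,(356,40)),(HL,(62,74)),(np.array([.5248,-.3245,.012]),(571,95))]
for X,u in pts: print(pw(X,c0),u)
print('pad',pw([.4883,-.0374,.086],c0))
r=least_squares(lambda c:np.concatenate([pw(X,c)-u for X,u in pts]),c0); print('cam shift',r.x-c0,r.fun); print('pad',pw([.4883,-.0374,.086],r.x))
o=st()
print('optical axis',R[2])
```

```text
[360.82470925  39.60196413] (356, 40)
[64.68550301 71.84396845] (62, 74)
[573.52804426  94.08251795] (571, 95)
pad [317.76527065 227.378451  ]
cam shift [-2.61538602e-05 -3.14371496e-03 -1.08672747e-05] [-0.35585694  0.67577608  0.16121474 -0.3870313   0.72220555 -0.61633847]
pad [312.92816313 228.56036067]
{'time': 4.35, 'tool_pos': [0.4876, -0.0381, 0.0818], 'ee_rot': [179.9996, 0.0083, -15.2517], 'wrist_force': [-0.4661, -0.2287, -0.6195], 'grip_width': 0.0007, 'joint_positions': [31.5739, 23.7442, -36.0816, 116.8257, 19.4853, 45.3009, -121.3602]}
optical axis [-0.2555492   0.07050796 -0.96422157]
```

The wrist view agrees with the arm kinematics, yet the fingertips look about 20 mm shorter than the reported TCP, and there has been no contact. I'll keep descending gently and let the contact force calibrate this.

jog_arm(translation=[[0,0,0.001],[0,0,0.001],[0,0,0.001],[0,0,0.001],[0,0,0.001]], rot=[[0,0,0],[0,0,0],[0,0,0],[0,0,0],[0,0,0]])

```text
time: 4.77
tool_pos: [0.4876, -0.0381, 0.0767]
ee_rot: [-180.0, -0.0, -15.3]
wrist_force: [0.3, 0.6, -0.1]
grip_width: 0.0007
```

jog_arm(translation=[[0,0,0.001],[0,0,0.001],[0,0,0.001],[0,0,0.001]], rot=[[0,0,0],[0,0,0],[0,0,0],[0,0,0]])

```text
time: 5.1
tool_pos: [0.4877, -0.0381, 0.0727]
ee_rot: [-180.0, 0.0, -15.2]
wrist_force: [-0.4, 0.2, 0.1]
grip_width: 0.0007
```

jog_arm(translation=[[0,0,0.0008],[0,0,0.0008],[0,0,0.0008],[0,0,0.0008]], rot=[[0,0,0],[0,0,0],[0,0,0],[0,0,0]])

```text
time: 5.43
tool_pos: [0.4877, -0.0381, 0.0696]
ee_rot: [-180.0, -0.0, -15.2]
wrist_force: [0.4, -0.2, -0.1]
grip_width: 0.0005
```

jog_arm(translation=[[0,0,0.0008],[0,0,0.0008],[0,0,0.0008],[0,0,0.0008]], rot=[[0,0,0],[0,0,0],[0,0,0],[0,0,0]])

```text
time: 5.77
tool_pos: [0.4877, -0.0381, 0.0664]
ee_rot: [-180.0, -0.0, -15.2]
wrist_force: [0.0, -0.2, 0.3]
grip_width: 0.0003
```

jog_arm(translation=[[0,0,0.0008],[0,0,0.0008],[0,0,0.0008]], rot=[[0,0,0],[0,0,0],[0,0,0]])

```text
time: 6.02
tool_pos: [0.4877, -0.0381, 0.0639]
ee_rot: [180.0, -0.0, -15.3]
wrist_force: [0.2, -0.0, 0.3]
grip_width: 0.0003
```

jog_arm(translation=[[0,0,0.0008],[0,0,0.0008],[0,0,0.0008]], rot=[[0,0,0],[0,0,0],[0,0,0]])

```text
time: 6.27
tool_pos: [0.4877, -0.0381, 0.0616]
ee_rot: [180.0, -0.0, -15.2]
wrist_force: [0.2, -0.3, 0.9]
grip_width: 0.0004
```

Run:
```python
from h import *
st(); a=snap('scene','scene3')['color'];b=snap('side','side3')['color'];w=snap('wrist','wrist3')['color']
cr=lambda i,x,y,w,h,s:cv2.resize(i[y:y+h,x:x+w],(w*s,h*s),interpolation=cv2.INTER_CUBIC)
g=lambda i:np.clip(i.astype(float)*1.6,0,255).astype(np.uint8)
top=np.hstack([cr(a,295,150,60,60,6),g(cr(b,265,165,70,60,6))])
bot=cv2.resize(w[190:320,120:520],(780,253))
cv2.imwrite('pics/press3.png',np.vstack([top,bot])[:,:,::-1])
```

```text
{'time': 6.2667, 'tool_pos': [0.4877, -0.0381, 0.0616], 'ee_rot': [180.0, -0.0005, -15.2499], 'wrist_force': [0.1748, -0.2524, 0.8653], 'grip_width': 0.0004, 'joint_positions': [30.4455, 25.6474, -34.9067, 117.5107, 21.2913, 43.0103, -122.8814]}
```

View pics/press3.png

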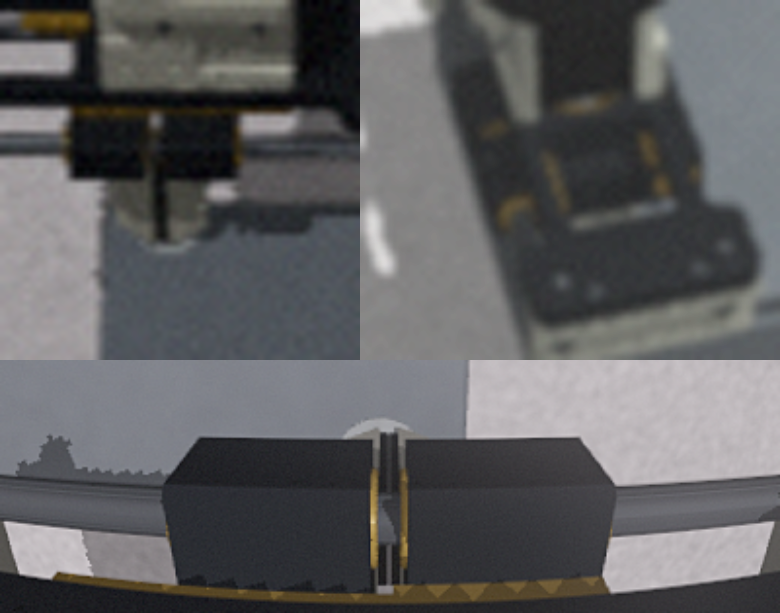

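The tip sits over the pad and is nearly touching, so I'll continue gently.

jog_arm(translation=[[0,0,0.0008],[0,0,0.0008],[0,0,0.0008]], rot=[[0,0,0],[0,0,0],[0,0,0]])

```text
time: 6.67
tool_pos: [0.4877, -0.0381, 0.0592]
ee_rot: [-180.0, -0.0, -15.2]
wrist_force: [0.8, -1.2, -0.1]
grip_width: 0.0004
```

jog_arm(translation=[[0,0,0.0008],[0,0,0.0008],[0,0,0.0008]], rot=[[0,0,0],[0,0,0],[0,0,0]])

```text
time: 6.92
tool_pos: [0.4876, -0.0381, 0.0571]
ee_rot: [180.0, 0.0, -15.3]
wrist_force: [-1.2, 0.3, 4.9]
grip_width: 0.0008
```

Contact came at about reported z = 0.058, at 5 N. I'll press on towards the stop.

jog_arm(translation=[[0,0,0.0008],[0,0,0.0008],[0,0,0.0008]], rot=[[0,0,0],[0,0,0],[0,0,0]])

```text
time: 7.17
tool_pos: [0.4875, -0.0381, 0.0547]
ee_rot: [180.0, 0.0, -15.2]
wrist_force: [-2.2, -0.5, 6.1]
grip_width: 0.0006
```

jog_arm(translation=[[0,0,0.0008],[0,0,0.0008]], rot=[[0,0,0],[0,0,0]])

```text
time: 7.33
tool_pos: [0.4875, -0.0381, 0.0531]
ee_rot: [180.0, 0.0, -15.2]
wrist_force: [-2.4, -0.4, 6.5]
grip_width: 0.0005
```

jog_arm(translation=[[0,0,0.0008]], rot=[[0,0,0]])

```text
time: 7.42
tool_pos: [0.4875, -0.038, 0.0523]
ee_rot: [180.0, 0.0, -15.2]
wrist_force: [-2.6, 1.1, 6.1]
grip_width: 0.0007
```

jog_arm(translation=[[0,0,0.0008]], rot=[[0,0,0]])

```text
time: 7.5
tool_pos: [0.4875, -0.0381, 0.0515]
ee_rot: [180.0, 0.0, -15.2]
wrist_force: [-2.1, 0.5, 6.4]
grip_width: 0.0003
```

jog_arm(translation=[[0,0,0.0008]], rot=[[0,0,0]])

```text
time: 7.58
tool_pos: [0.4875, -0.0381, 0.0508]
ee_rot: [180.0, 0.0, -15.2]
wrist_force: [-3.3, 0.4, 11.7]
grip_width: 0.0007
```

jog_arm(translation=[[0,0,0.0006]], rot=[[0,0,0]])

```text
time: 7.67
tool_pos: [0.4875, -0.038, 0.0505]
ee_rot: [180.0, 0.0, -15.2]
wrist_force: [-5.4, 0.7, 16.5]
grip_width: 0.0007
```

Stop reached at 16.5 N. Retreating up and towards the robot.

jog_arm(translation=[[-0.006,0,-0.025],[-0.025,0,-0.03],[-0.02,0.015,-0.03],[0,0.03,-0.025],[0,0.035,-0.01]], rot=[[0,0,0],[0,0,0],[0,0,0],[0,0,0],[0,0,0]])

```text
time: 8.08
tool_pos: [0.4188, -0.1007, 0.173]
ee_rot: [180.0, -0.3, -14.9]
wrist_force: [1.0, -1.2, -0.4]
grip_width: 0.0005
```

jog_arm(translation=[[0,0.035,0],[0,0.035,0],[0,0.035,0],[0,0.035,0],[0,0.02,0]], rot=[[0,0,0],[0,0,0],[0,0,0],[0,0,0],[0,0,0]], hand=0.06)

```text
time: 8.5
tool_pos: [0.3736, -0.2603, 0.1699]
ee_rot: [179.9, -0.0, -15.5]
wrist_force: [-0.1, -0.0, 0.2]
grip_width: 0.0292
```

Run:
```python
from h import *
o=st(); p=np.array(o['tool_pos']);y=np.radians(o['ee_rot'][2])
d=np.array([.4763,-.313])-p[:2]; print('tool shift',d@[np.cos(y),np.sin(y)],d@[np.sin(y),-np.cos(y)])
a=snap('scene','scene4')['color'];w=snap('wrist','wrist4')['color']
cv2.imwrite('pics/open4.png',np.vstack([cv2.resize(a[120:280,150:450],(640,341)),w[:250]])[:,:,::-1])
```

```text
{'time': 8.5, 'tool_pos': [0.3736, -0.2603, 0.1699], 'ee_rot': [179.903, -0.0193, -15.4822], 'wrist_force': [-0.1013, -0.0225, 0.1566], 'grip_width': 0.0292, 'joint_positions': [59.9759, 10.8579, -31.4749, 117.1673, 7.1203, 53.7125, -80.7463]}
tool shift 0.1130574984780722 0.023359245136250876
```

View pics/open4.png

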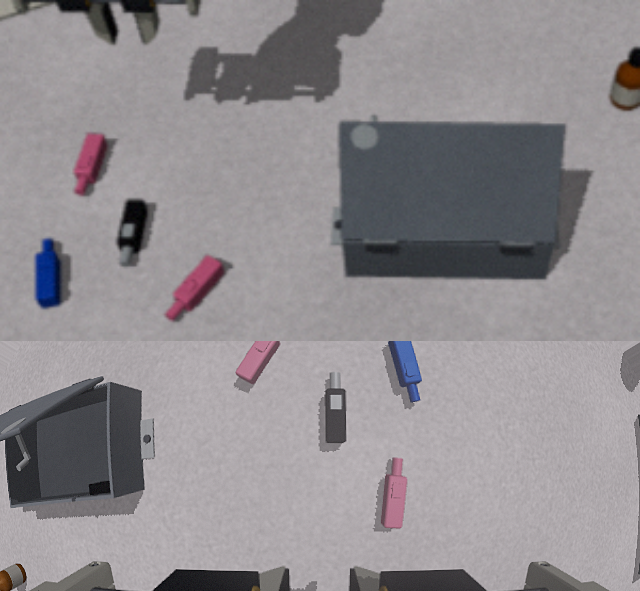

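The lid is springing open. The igniter stands clear at wrist pixel (336,73). Next I'll refine its position from this view and approach.

Run:
```python
from h import *
for u in((336,73),(336,48),(336,100),(335,33)): print(np.round(ray('wrist4',*u,.018),4))
```

```text
[ 0.4778 -0.3116  0.018 ]
[ 0.5048 -0.3192  0.018 ]
[ 0.4492 -0.3037  0.018 ]
[ 0.5216 -0.3229  0.018 ]
```

jog_arm(translation=[[0.0226,0.0045,0.015],[0.0226,0.0045,0.015],[0.0226,0.0045,0.015],[0.0226,0.0045,0.015],[0.0226,0.0045,0.015]], rot=[[0,0,0],[0,0,0],[0,0,0],[0,0,0],[0,0,0]], hand=0.055)

```text
time: 9.02
tool_pos: [0.4799, -0.3067, 0.0939]
ee_rot: [-180.0, 0.0, -15.2]
wrist_force: [0.5, -0.4, 0.6]
grip_width: 0.0549
```

jog_arm(translation=[[0,0,0.015],[0,0,0.015],[0,0,0.015],[0,0,0]], rot=[[0,0,0],[0,0,0],[0,0,0],[0,0,0]])

```text
time: 9.35
tool_pos: [0.4769, -0.3048, 0.0467]
ee_rot: [-179.8, 0.3, -15.2]
wrist_force: [-0.1, 0.8, -0.1]
grip_width: 0.0551
```

jog_arm(translation=[[0.001,0.003,0.01],[0.001,0.003,0.01],[0,0,0.01],[0,0,0.008],[0,0,0]], rot=[[0,0,0],[0,0,0],[0,0,0],[0,0,0],[0,0,0]])

```text
time: 9.77
tool_pos: [0.4775, -0.3134, 0.0101]
ee_rot: [-179.9, 0.1, -15.3]
wrist_force: [0.0, 0.0, 0.5]
grip_width: 0.0551
```

jog_arm(translation=[[0,0,0.004],[0,0,0.004],[0,0,0.003],[0,0,0]], rot=[[0,0,0],[0,0,0],[0,0,0],[0,0,0]])

```text
time: 10.1
tool_pos: [0.4785, -0.3138, 0.0004]
ee_rot: [-180.0, 0.0, -15.3]
wrist_force: [-1.1, -0.6, -0.2]
grip_width: 0.055
```

jog_arm(translation=[[0,0,0.003],[0,0,0.003],[0,0,0.003],[0,0,0.002],[0,0,0]], rot=[[0,0,0],[0,0,0],[0,0,0],[0,0,0],[0,0,0]])

```text
time: 10.52
tool_pos: [0.4784, -0.3137, -0.0107]
ee_rot: [-180.0, 0.0, -15.2]
wrist_force: [0.4, -0.5, -0.5]
grip_width: 0.0549
```

jog_arm(translation=[[0,0,0.0015],[0,0,0.0015],[0,0,0.001]], rot=[[0,0,0],[0,0,0],[0,0,0]])

```text
time: 10.77
tool_pos: [0.4788, -0.314, -0.0143]
ee_rot: [180.0, -0.0, -15.3]
wrist_force: [0.3, 0.4, 0.5]
grip_width: 0.0546
```

jog_arm(translation=[[0,0,0.001],[0,0,0.001],[0,0,0.001],[0,0,0.001],[0,0,0]], rot=[[0,0,0],[0,0,0],[0,0,0],[0,0,0],[0,0,0]])

```text
time: 11.18
tool_pos: [0.4786, -0.3139, -0.0184]
ee_rot: [-180.0, 0.0, -15.3]
wrist_force: [0.8, -0.3, 0.3]
grip_width: 0.055
```

jog_arm(translation=[[0,0,0.001],[0,0,0.001],[0,0,0]], rot=[[0,0,0],[0,0,0],[0,0,0]])

```text
time: 11.43
tool_pos: [0.4787, -0.3139, -0.0204]
ee_rot: [-180.0, 0.0, -15.3]
wrist_force: [1.1, 0.2, -0.4]
grip_width: 0.055
```

jog_arm(translation=[[0,0,0.001],[0,0,0.001],[0,0,0]], rot=[[0,0,0],[0,0,0],[0,0,0]])

```text
time: 11.68
tool_pos: [0.4787, -0.3139, -0.0224]
ee_rot: [-180.0, 0.0, -15.3]
wrist_force: [-0.2, 0.4, 0.2]
grip_width: 0.0548
```

jog_arm(translation=[[0,0,0.001],[0,0,0],[0,0,0],[0,0,0],[0,0,0]], rot=[[0,0,0],[0,0,0],[0,0,0],[0,0,0],[0,0,0]], hand=0.0, force=20)

```text
time: 12.1
tool_pos: [0.4788, -0.314, -0.0231]
ee_rot: [180.0, -0.0, -15.3]
wrist_force: [0.5, 1.3, 0.4]
grip_width: 0.026
```

jog_arm(translation=[[0,0,0],[0,0,0],[0,0,0],[0,0,0]], rot=[[0,0,0],[0,0,0],[0,0,0],[0,0,0]])

```text
time: 12.43
tool_pos: [0.4789, -0.3139, -0.0231]
ee_rot: [-180.0, -0.0, -15.2]
wrist_force: [-0.3, 1.0, 0.8]
grip_width: 0.0223
```

jog_arm(translation=[[0,0,-0.015],[0,0,-0.03],[0,0,-0.03],[0,0,-0.03],[0,0,-0.03]], rot=[[0,0,0],[0,0,0],[0,0,0],[0,0,0],[0,0,0]])

```text
time: 12.85
tool_pos: [0.4783, -0.3137, 0.1129]
ee_rot: [-180.0, 0.0, -15.2]
wrist_force: [0.7, -1.0, -0.9]
grip_width: 0.0217
```

Run:
```python
from h import *
st(); a=snap('scene','scene5')['color'];w=snap('wrist','wrist5')['color'];b=snap('side','side5')['color']
cv2.imwrite('pics/g5.png',np.vstack([np.hstack([cv2.resize(a[120:280,150:450],(400,213)),cv2.resize(b[100:313,200:600],(400,213))]),w[:350]  if 0 else cv2.copyMakeBorder(w[:350],0,0,0,160,0)])[:,:,::-1])
```

```text
{'time': 12.85, 'tool_pos': [0.4783, -0.3137, 0.1129], 'ee_rot': [-179.9842, 0.0453, -15.2445], 'wrist_force': [0.7249, -0.9771, -0.9136], 'grip_width': 0.0217, 'joint_positions': [53.1325, 27.2436, -28.8298, 104.3979, 16.1492, 52.4916, -88.1976]}
```

View pics/g5.png

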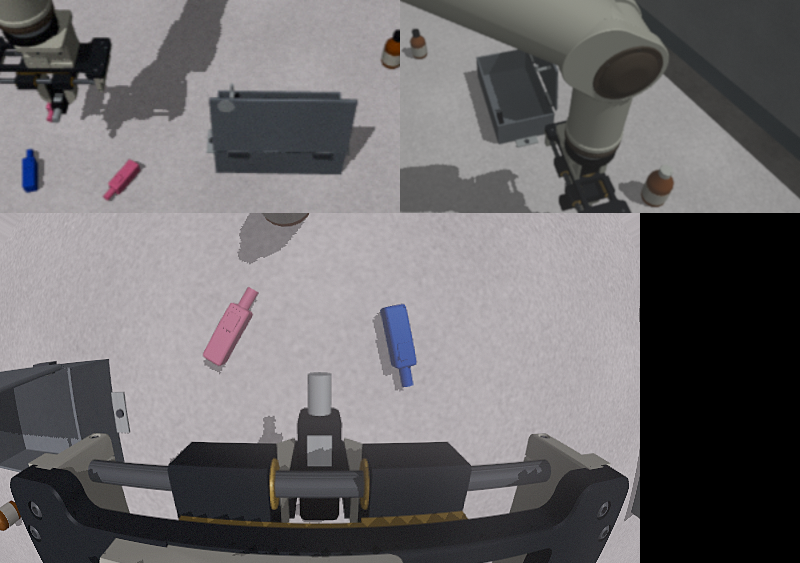

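The igniter is gripped (21.7 mm) and the lid stands upright. I'll turn the hand half way round so the wrist camera stays clear of the lid, then carry the igniter over.

jog_arm(translation=[[0,0,-0.01],[0,0,-0.01],[0,0,-0.01],[0,0,-0.01],[0,0,-0.01]], rot=[[0,0,-0.124],[0,0,-0.124],[0,0,-0.124],[0,0,-0.124],[0,0,-0.124]])

```text
time: 13.42
tool_pos: [0.4776, -0.3135, 0.1605]
ee_rot: [-179.9, 0.1, 20.6]
wrist_force: [-0.7, -0.2, -0.2]
grip_width: 0.022
```

jog_arm(translation=[[0,0,0],[0,0,0],[0,0,0],[0,0,0],[0,0,0]], rot=[[0,0,-0.124],[0,0,-0.124],[0,0,-0.124],[0,0,-0.124],[0,0,-0.124]])

```text
time: 13.83
tool_pos: [0.4776, -0.3135, 0.1601]
ee_rot: [-179.8, -0.0, 56.1]
wrist_force: [-1.4, -0.3, -0.6]
grip_width: 0.022
```

jog_arm(translation=[[0,0,0],[0,0,0],[0,0,0],[0,0,0],[0,0,0]], rot=[[0,0,-0.124],[0,0,-0.124],[0,0,-0.124],[0,0,-0.124],[0,0,-0.124]])

```text
time: 14.25
tool_pos: [0.4776, -0.3135, 0.1601]
ee_rot: [-179.9, -0.1, 91.7]
wrist_force: [-0.2, 1.0, -1.9]
grip_width: 0.0217
```

jog_arm(translation=[[0,0,0],[0,0,0],[0,0,0],[0,0,0],[0,0,0]], rot=[[0,0,-0.124],[0,0,-0.124],[0,0,-0.124],[0,0,-0.124],[0,0,-0.124]])

```text
time: 14.67
tool_pos: [0.4777, -0.3136, 0.1601]
ee_rot: [-180.0, -0.1, 127.2]
wrist_force: [-0.1, 0.7, -1.7]
grip_width: 0.0217
```

jog_arm(translation=[[0,0,0],[0,0,0],[0,0,0],[0,0,0],[0,0,0]], rot=[[0,0,-0.124],[0,0,-0.124],[0,0,-0.124],[0,0,-0.124],[0,0,-0.124]])

```text
time: 15.08
tool_pos: [0.4778, -0.3136, 0.1601]
ee_rot: [179.9, -0.1, 162.7]
wrist_force: [0.5, 0.3, -1.7]
grip_width: 0.0218
```

jog_arm(translation=[[0,0,0],[0,0,0],[0,0,0]], rot=[[0,0,-0.04],[0,0,0],[0,0,0]])

```text
time: 15.33
tool_pos: [0.478, -0.3136, 0.1605]
ee_rot: [179.9, -0.1, 164.6]
wrist_force: [0.4, -0.3, -1.5]
grip_width: 0.0221
```

Run:
```python
from h import *
st()
```

```text
{'time': 15.3333, 'tool_pos': [0.478, -0.3136, 0.1605], 'ee_rot': [179.9233, -0.1007, 164.5629], 'wrist_force': [0.3685, -0.2615, -1.4969], 'grip_width': 0.0221, 'joint_positions': [79.5688, 39.7443, -69.6819, 101.4202, 40.0801, 68.3662, 72.5342]}
```

jog_arm(translation=[[0.0013,0.034,0],[0.0013,0.034,0],[0.0013,0.034,0],[0.0013,0.034,0],[0.0013,0.034,0]], rot=[[0,0,0],[0,0,0],[0,0,0],[0,0,0],[0,0,0]])

```text
time: 15.75
tool_pos: [0.5172, -0.1469, 0.1614]
ee_rot: [-180.0, -0.0, 164.5]
wrist_force: [1.3, 0.4, -0.8]
grip_width: 0.0218
```

jog_arm(translation=[[0.0013,0.034,0],[0.0013,0.034,0],[0.0013,0.034,0],[0.0013,0.034,0],[0.0013,0.034,0]], rot=[[0,0,0],[0,0,0],[0,0,0],[0,0,0],[0,0,0]])

```text
time: 16.17
tool_pos: [0.5422, 0.0062, 0.156]
ee_rot: [-178.4, -1.4, 164.0]
wrist_force: [-19.5, -15.4, -2.8]
grip_width: 0.0564
```

jog_arm(translation=[[0,0.01,0],[0,0,0],[0,0,0]], rot=[[0,0,0],[0,0,0],[0,0,0]])

```text
time: 16.42
tool_pos: [0.5593, 0.0276, 0.162]
ee_rot: [180.0, 0.1, 164.7]
wrist_force: [0.3, 0.3, 0.6]
grip_width: 0.0321
```

Run:
```python
from h import *
o=st(); p=np.array(o['tool_pos']);y=np.radians(o['ee_rot'][2])
d=np.array([.5597,.0291])-p[:2]; print('tool shift',d@[np.cos(y),np.sin(y)],d@[np.sin(y),-np.cos(y)])
a=snap('scene','scene6')['color'];w=snap('wrist','wrist6')['color'];b=snap('side','side6')['color']
cv2.imwrite('pics/g6.png',np.vstack([np.hstack([cv2.resize(a[120:280,250:450],(400,320)),cv2.resize(b[100:260,220:420],(400,320))]),cv2.copyMakeBorder(w[:280],0,0,0,160,0)])[:,:,::-1])
```

```text
{'time': 16.4167, 'tool_pos': [0.5593, 0.0276, 0.162], 'ee_rot': [179.9852, 0.0601, 164.713], 'wrist_force': [0.3483, 0.2684, 0.6227], 'grip_width': 0.0321, 'joint_positions': [43.6918, 36.9397, -68.1134, 103.1793, 37.5271, 66.3508, 38.0042]}
tool shift -1.5600523267344902e-07 0.0015204318342542796
```

View pics/g6.png

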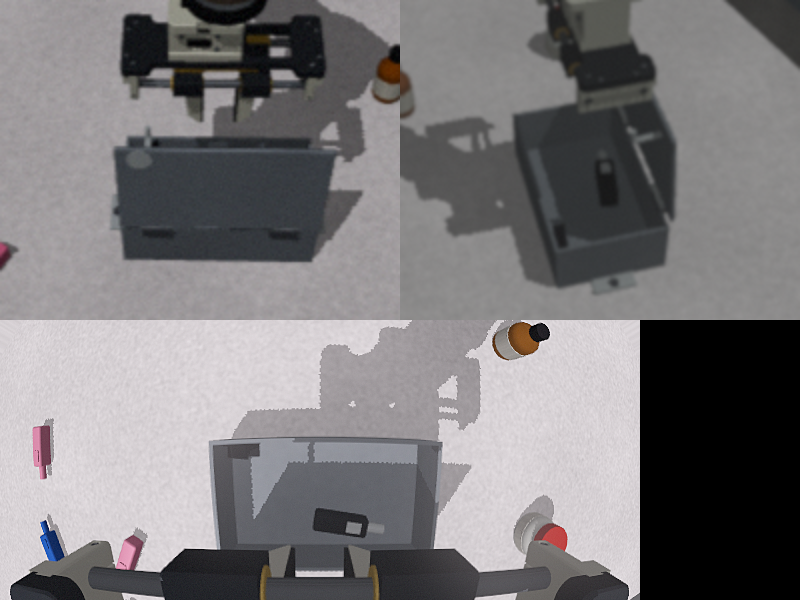

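The igniter came loose on the way in. The wrist force jumped to about 25 N, so it probably caught the striker on the upright lid. It dropped into the case and lies flat near the middle, at wrist pixel (340,203) and side-crop (605,178). I'll check its position, then work out the path for closing the lid.

Run:
```python
from h import *
C=np.array([.5597,.0291]);y=np.radians(-15.4);Rz=np.array([[np.cos(y),np.sin(y)],[-np.sin(y),np.cos(y)]])
for f,u in(('wrist6',(340,203)),('wrist6',(313,195)),('wrist6',(368,205)),('side6',(220+205/2,100+180/2)),('side6',(220+203/2,100+155/2))): print(f,np.round(Rz@(ray(f,*u,.022)[:2]-C),4))
P=[]
for k,th in enumerate(np.linspace(1.5,0.06,9)):
    r=.114+.011*k/8; P.append([.065-r*np.cos(th)+.006*np.sin(th)+.0095,.080+r*np.sin(th)+.006*np.cos(th)-.028])
P=np.array(P); print(np.round(P,4)); print('tool dx,dz',np.round(-np.diff(P,axis=0),4).tolist())
```

```text
wrist6 [0.0283 0.0207]
wrist6 [ 0.0192 -0.0089]
wrist6 [0.0307 0.052 ]
side6 [0.0289 0.0168]
side6 [0.038  0.0574]
[[ 0.0724  0.1661]
 [ 0.0517  0.1653]
 [ 0.0312  0.1606]
 [ 0.0117  0.1522]
 [-0.0062  0.1403]
 [-0.0219  0.1252]
 [-0.0347  0.1073]
 [-0.0442  0.0872]
 [-0.0499  0.0655]]
tool dx,dz [[0.0207, 0.0009], [0.0205, 0.0047], [0.0195, 0.0084], [0.0179, 0.0119], [0.0156, 0.0151], [0.0128, 0.0179], [0.0095, 0.0201], [0.0058, 0.0217]]
```

jog_arm(translation=[[0,0,-0.03],[0,0,-0.03],[0,0,-0.03],[0,0,0],[0,0,0]], rot=[[0,0,0],[0,0,0],[0,0,0],[0,0,0],[0,0,0]], hand=0)

```text
time: 16.98
tool_pos: [0.5603, 0.0259, 0.2536]
ee_rot: [180.0, 0.2, 164.5]
wrist_force: [-0.3, -0.6, -1.0]
grip_width: 0.0005
```

jog_arm(translation=[[-0.03,0,0],[-0.03,0,0],[-0.03,0,0],[-0.03,0,0],[0,0,0]], rot=[[0,0,0],[0,0,0],[0,0,0],[0,0,0],[0,0,0]])

```text
time: 17.4
tool_pos: [0.6781, -0.0094, 0.2486]
ee_rot: [-180.0, -0.0, 164.3]
wrist_force: [-1.0, 0.2, -0.6]
grip_width: 0.0005
```

The igniter's handle is at case (0.028, 0.02), well inside the walls. Lowering behind the lid.

jog_arm(translation=[[0,0,0.02],[0,0,0.025],[0,0,0.025],[0,0,0.0125],[0,0,0]], rot=[[0,0,0],[0,0,0],[0,0,0],[0,0,0],[0,0,0]])

```text
time: 17.82
tool_pos: [0.6717, -0.0064, 0.1646]
ee_rot: [-179.9, -0.4, 164.6]
wrist_force: [-0.8, -0.1, -0.2]
grip_width: 0.0007
```

jog_arm(translation=[[0.012,0,0],[0.012,0,0],[0.01,0,0],[0.008,0,0],[0.005,0,0]], rot=[[0,0,0],[0,0,0],[0,0,0],[0,0,0],[0,0,0]])

```text
time: 18.23
tool_pos: [0.6289, 0.0079, 0.1703]
ee_rot: [-180.0, 0.1, 164.7]
wrist_force: [2.5, -0.3, -0.4]
grip_width: 0.0003
```

jog_arm(translation=[[0.005,0,0],[0.005,0,0],[0.005,0,0],[0.005,0,0.001]], rot=[[0,0,0],[0,0,0],[0,0,0],[0,0,0]])

```text
time: 18.57
tool_pos: [0.6104, 0.0128, 0.1688]
ee_rot: [180.0, 0.1, 164.6]
wrist_force: [2.4, -0.9, 0.6]
grip_width: 0.0005
```

Contact at 2.4 N. Following the arc down.

jog_arm(translation=[[0.007,0,0.0025],[0.007,0,0.0025],[0.007,0,0.0025],[0.0065,0,0.003],[0.0065,0,0.003]], rot=[[0,0,0],[0,0,0],[0,0,0],[0,0,0],[0,0,0]])

```text
time: 18.98
tool_pos: [0.5766, 0.0223, 0.1548]
ee_rot: [-180.0, 0.0, 164.7]
wrist_force: [2.4, -0.2, 3.7]
grip_width: 0.0002
```

jog_arm(translation=[[0.0065,0,0.003],[0.006,0,0.004],[0.006,0,0.004],[0.006,0,0.004]], rot=[[0,0,0],[0,0,0],[0,0,0],[0,0,0]])

```text
time: 19.32
tool_pos: [0.5535, 0.0284, 0.1393]
ee_rot: [180.0, 0.0, 164.6]
wrist_force: [4.6, -1.0, 0.9]
grip_width: 0.0006
```

```bash
cat >> h.py <<'E'
def lid():
    o=st(); d=np.array(o['tool_pos'][:2])-[.5597,.0291]; y=np.radians(-15.4)
    print('case x,y,z',np.round([d@[np.cos(y),np.sin(y)],d@[-np.sin(y),np.cos(y)],o['tool_pos'][2]],4))
E
python3 -c "from h import *;lid()"
```

```text
{'time': 19.3167, 'tool_pos': [0.5535, 0.0284, 0.1393], 'ee_rot': [179.9804, 0.0478, 164.6483], 'wrist_force': [4.6303, -0.9576, 0.9151], 'grip_width': 0.0006, 'joint_positions': [43.3226, 38.1579, -67.388, 105.1046, 39.3126, 64.2189, 36.3126]}
case x,y,z [-0.0058 -0.0023  0.1393]
```

jog_arm(translation=[[0.005,0,0.005],[0.005,0,0.005],[0.005,0,0.005],[0.0045,0,0.006],[0.004,0,0.006]], rot=[[0,0,0],[0,0,0],[0,0,0],[0,0,0],[0,0,0]])

```text
time: 19.73
tool_pos: [0.5312, 0.0346, 0.1126]
ee_rot: [180.0, 0.1, 164.6]
wrist_force: [5.9, -0.9, 3.0]
grip_width: 0.0003
```

jog_arm(translation=[[0.004,0,0.006],[0.003,0,0.006],[0.003,0,0.006]], rot=[[0,0,0],[0,0,0],[0,0,0]])

```text
time: 19.98
tool_pos: [0.5218, 0.0371, 0.0947]
ee_rot: [180.0, 0.1, 164.6]
wrist_force: [5.0, -1.8, 3.0]
grip_width: 0.0008
```

```bash
python3 -c "from h import *;lid()"
```

```text
{'time': 19.9833, 'tool_pos': [0.5218, 0.0371, 0.0947], 'ee_rot': [179.9853, 0.0898, 164.6352], 'wrist_force': [5.0024, -1.8159, 3.0207], 'grip_width': 0.0008, 'joint_positions': [42.5415, 38.613, -65.6392, 111.3127, 41.9449, 58.352, 32.0807]}
case x,y,z [-0.0387 -0.0023  0.0947]
```

jog_arm(translation=[[0.0015,0,0.005],[0.0015,0,0.005],[0.001,0,0.005],[0.001,0,0.004],[0,0,0.003]], rot=[[0,0,0],[0,0,0],[0,0,0],[0,0,0],[0,0,0]])

```text
time: 20.4
tool_pos: [0.5157, 0.0388, 0.0724]
ee_rot: [-180.0, -0.1, 164.7]
wrist_force: [1.2, 0.1, 6.5]
grip_width: 0.0006
```

jog_arm(translation=[[0,0,0.0008],[0,0,0.0008],[0,0,0.0008]], rot=[[0,0,0],[0,0,0],[0,0,0]])

```text
time: 20.65
tool_pos: [0.5152, 0.039, 0.07]
ee_rot: [-180.0, -0.1, 164.7]
wrist_force: [0.6, -1.7, 5.7]
grip_width: 0.0002
```

```bash
python3 -c "from h import *;lid()"
```

```text
{'time': 20.65, 'tool_pos': [0.5152, 0.039, 0.07], 'ee_rot': [-179.9659, -0.1102, 164.6789], 'wrist_force': [0.6313, -1.6822, 5.7408], 'grip_width': 0.0002, 'joint_positions': [41.1514, 39.9842, -63.7322, 112.8671, 43.9634, 56.0442, 30.2262]}
case x,y,z [-0.0455 -0.0023  0.07  ]
```

jog_arm(translation=[[0,0,0.0008],[0,0,0.0008],[0,0,0.0008],[0,0,0.0008]], rot=[[0,0,0],[0,0,0],[0,0,0],[0,0,0]])

```text
time: 20.98
tool_pos: [0.5148, 0.0391, 0.0668]
ee_rot: [-180.0, -0.1, 164.7]
wrist_force: [0.1, 1.0, 8.3]
grip_width: 0.0003
```

jog_arm(translation=[[0,0,0.0008],[0,0,0.0008],[0,0,0.0008]], rot=[[0,0,0],[0,0,0],[0,0,0]])

```text
time: 21.23
tool_pos: [0.5145, 0.0392, 0.0644]
ee_rot: [-179.9, -0.2, 164.7]
wrist_force: [-0.2, 0.4, 6.6]
grip_width: 0.0002
```

jog_arm(translation=[[0,0,0.0008],[0,0,0.0008],[0,0,0.0008]], rot=[[0,0,0],[0,0,0],[0,0,0]])

```text
time: 21.48
tool_pos: [0.5142, 0.0392, 0.0619]
ee_rot: [-179.9, -0.2, 164.7]
wrist_force: [-0.9, -0.2, 9.2]
grip_width: 0.0003
```

jog_arm(translation=[[0,0,0.0008],[0,0,0.0008],[0,0,0.0008]], rot=[[0,0,0],[0,0,0],[0,0,0]])

```text
time: 21.73
tool_pos: [0.514, 0.0393, 0.0595]
ee_rot: [-179.9, -0.2, 164.7]
wrist_force: [-1.4, 0.7, 8.4]
grip_width: 0.0002
```

jog_arm(translation=[[0,0,0.0008],[0,0,0.0008],[0,0,0.0008]], rot=[[0,0,0],[0,0,0],[0,0,0]])

```text
time: 21.98
tool_pos: [0.5138, 0.0393, 0.057]
ee_rot: [-179.9, -0.2, 164.7]
wrist_force: [-2.1, -0.2, 7.6]
grip_width: 0.0004
```

jog_arm(translation=[[0,0,0.0008],[0,0,0.0008]], rot=[[0,0,0],[0,0,0]])

```text
time: 22.15
tool_pos: [0.5138, 0.0393, 0.0553]
ee_rot: [-179.9, -0.2, 164.7]
wrist_force: [-1.2, -0.3, 6.6]
grip_width: 0.0006
```

jog_arm(translation=[[0,0,0.0008]], rot=[[0,0,0]])

```text
time: 22.23
tool_pos: [0.5137, 0.0394, 0.0545]
ee_rot: [-179.9, -0.2, 164.7]
wrist_force: [-2.9, 0.8, 5.8]
grip_width: 0.0006
```

jog_arm(translation=[[0,0,0.0008]], rot=[[0,0,0]])

```text
time: 22.32
tool_pos: [0.5137, 0.0394, 0.0536]
ee_rot: [-179.9, -0.2, 164.7]
wrist_force: [-1.3, 0.6, 6.4]
grip_width: 0.0005
```

jog_arm(translation=[[0,0,0.0008]], rot=[[0,0,0]])

```text
time: 22.4
tool_pos: [0.5137, 0.0394, 0.0528]
ee_rot: [-179.9, -0.2, 164.7]
wrist_force: [-1.8, 0.3, 5.3]
grip_width: 0.0006
```

jog_arm(translation=[[0,0,0.0006]], rot=[[0,0,0]])

```text
time: 22.48
tool_pos: [0.5137, 0.0394, 0.0522]
ee_rot: [-179.9, -0.2, 164.7]
wrist_force: [-2.5, 0.2, 7.0]
grip_width: 0.0008
```

jog_arm(translation=[[0,0,0.0006]], rot=[[0,0,0]])

```text
time: 22.57
tool_pos: [0.5136, 0.0394, 0.0517]
ee_rot: [-179.9, -0.2, 164.7]
wrist_force: [-1.8, 0.3, 6.9]
grip_width: 0.0011
```

jog_arm(translation=[[0,0,0.0005]], rot=[[0,0,0]])

```text
time: 22.65
tool_pos: [0.5136, 0.0394, 0.0512]
ee_rot: [-179.9, -0.2, 164.7]
wrist_force: [-3.3, -0.2, 9.2]
grip_width: 0.0004
```

jog_arm(translation=[[0,0,0.0004]], rot=[[0,0,0]])

```text
time: 22.73
tool_pos: [0.5136, 0.0394, 0.051]
ee_rot: [-179.9, -0.2, 164.7]
wrist_force: [-3.8, -0.7, 11.3]
grip_width: 0.0005
```

jog_arm(translation=[[0,0,0.0004]], rot=[[0,0,0]])

```text
time: 22.82
tool_pos: [0.5137, 0.0394, 0.0509]
ee_rot: [-179.9, -0.2, 164.7]
wrist_force: [-4.8, -0.6, 15.0]
grip_width: 0.0006
```

Stop reached at 15 N, at the same height as the first press. Lifting off.

jog_arm(translation=[[0,0,-0.002],[0,0,-0.002],[0,0,-0.003],[0,0,-0.005],[0,0,0]], rot=[[0,0,0],[0,0,0],[0,0,0],[0,0,0],[0,0,0]])

```text
time: 23.23
tool_pos: [0.5155, 0.0388, 0.0631]
ee_rot: [-180.0, -0.1, 164.7]
wrist_force: [0.6, 0.1, -0.0]
grip_width: 0.0003
```

jog_arm(translation=[[0.01,0,-0.03],[0.01,0,-0.03],[0.01,0,-0.03],[0,0,-0.02],[0,0,0]], rot=[[0,0,0],[0,0,0],[0,0,0],[0,0,0],[0,0,0]])

```text
time: 23.65
tool_pos: [0.4889, 0.0474, 0.1763]
ee_rot: [180.0, 0.3, 164.7]
wrist_force: [0.9, 0.9, 0.3]
grip_width: 0.0004
```

jog_arm(translation=[[0,-0.035,0],[0,-0.035,0],[0,-0.035,0],[0,-0.035,0],[0,-0.035,0]], rot=[[0,0,0],[0,0,0],[0,0,0],[0,0,0],[0,0,0]])

```text
time: 24.07
tool_pos: [0.4397, -0.1238, 0.1722]
ee_rot: [-180.0, -0.1, 164.7]
wrist_force: [1.3, 0.6, 0.3]
grip_width: 0.0005
```

jog_arm(translation=[[0,0,0],[0,0,0],[0,0,0],[0,0,0],[0,0,0]], rot=[[0,0,0],[0,0,0],[0,0,0],[0,0,0],[0,0,0]])

```text
time: 24.48
tool_pos: [0.4414, -0.1206, 0.1731]
ee_rot: [180.0, 0.0, 164.8]
wrist_force: [-0.2, -0.1, 0.8]
grip_width: -0.0001
```

Run:
```python
from h import *
st(); a=snap('scene','scene9')['color'];b=snap('side','side9')['color'];w=snap('wrist','wrist9')['color']
cv2.imwrite('pics/f9.png',np.vstack([np.hstack([cv2.resize(a[120:280,200:500],(400,213)),cv2.resize(b[90:303,180:580],(400,213))]),cv2.copyMakeBorder(w[:350],0,0,0,160,0)])[:,:,::-1])
```

```text
{'time': 24.4833, 'tool_pos': [0.4414, -0.1206, 0.1731], 'ee_rot': [179.984, 0.0047, 164.8322], 'wrist_force': [-0.2319, -0.1265, 0.8398], 'grip_width': -0.0001, 'joint_positions': [76.6091, 30.0063, -80.7489, 115.8511, 33.5406, 63.2471, 55.4837]}
```

View pics/f9.png

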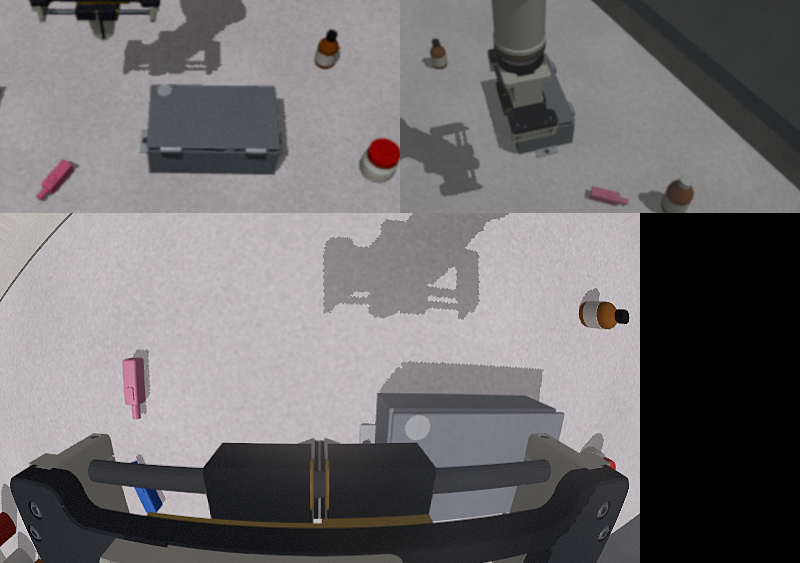

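The lid is down more than 1 s after letting go, the hand is clear, and the bottles and jar are in place. One numeric comparison with the first picture after another wait, then I'll hand in.

jog_arm(translation=[[0,0,0],[0,0,0],[0,0,0],[0,0,0],[0,0,0]], rot=[[0,0,0],[0,0,0],[0,0,0],[0,0,0],[0,0,0]])

```text
time: 25.05
tool_pos: [0.4412, -0.1222, 0.1731]
ee_rot: [-180.0, 0.0, 164.7]
wrist_force: [-0.4, 0.8, 0.0]
grip_width: 0.0006
```

Run:
```python
from h import *
a=np.load('pics/scene0.npz')['color'].astype(int); c=snap('scene','scene10')['color'].astype(int); m=np.load('pics/scene9.npz')['color'].astype(int)
f=lambda i,j,y0,y1,x0,x1:round(float(abs(i-j)[y0:y1,x0:x1].mean()),2)
print('case vs start',f(a,c,180,252,305,415),'9 vs 10',f(m,c,180,252,305,415),'open ref',f(a,np.load('pics/scene5.npz')['color'].astype(int),180,252,305,415),'early-open ref',f(a,np.load('pics/scene4.npz')['color'].astype(int),180,252,305,415))
for n,b in(('dropper',(140,172,434,458)),('jar',(222,258,468,502)),('flask',(280,322,188,224))): print(n,f(a,c,*b))
```

```text
case vs start 4.94 9 vs 10 2.54 open ref 18.63 early-open ref 9.9
dropper 5.67
jar 5.43
flask 5.23
```

```bash
python3 -c "from h import *;print(close_job())"
```

```text
the job is handed in; nothing more can be done
None
```

I handed the job in at about 25 s of the 72 s. The lid is shut and holding by itself, and the igniter is inside the case. The igniter went in by a drop, not a clean placing.

- **Opening:** I pressed the lid on its pad to the stop. The wrist read about 16.5 N upward, 17 N in all, against the 20 N limit. It sprang upright with the igniter still outside.
- **Igniter:** I gripped the black one. As I carried it over the case it struck something, probably the striker on the upright lid, and slipped out of the fingers. It fell into the case and lay flat, with the handle centre at about x 28, y 20 mm in the case frame. The lid was still open and the fingers were clear. I did not look at it again after shutting the lid.
- **Closing:** I pushed the lid down through the stiff spot to the stop at 15 to 16 N and lifted off. It was still down more than 1 s later, and the case looked the same as at the start apart from image noise.
- **Bystanders:** The dropper, flask and jar showed no visible shift.

Two checks disagreed:
- **Force when the igniter slipped:** The wrist read about 25 N at the end of that move. I can't tell whether it was only the igniter hitting the lid or a finger as well. If a finger touched, the 20 N limit on the case may have been passed.
- **Fingertip length:** The real fingertips were about 28 mm shorter than the reported TCP. I went by touch and force instead.

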